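# Tap the carving jig's wedge tight

### The arm

A 7-joint arm with a two-finger parallel gripper is mounted at the origin on the work surface. World frame = base frame: x ahead of the robot, y to its left, z up, the work surface at z = 0. Lengths are in m, angles in degrees, forces in N, time in s.
With the tool pointing down it reaches from about 0.425 to 0.875 m from the base axis. Payload 4.7 kg.
Tool frame: the origin (TCP) lies on the mounting face of the last link; the fingertips stand 182 mm ahead of it and the grasp point (between the pads) lies 164 mm ahead of it; z points along the fingers, y is the line along which they close (so a half turn about z gives the same grasp; the last joint's range is limited). The gripper opens to 87 mm and grips with 3 to 60 N. Pads are 19 mm wide; open, the fingers measure 117 mm over their backs; the gripper's body (75 mm by 190 mm) begins 51 mm behind the grasp point.
Start: joints at [74.548, 18.392, -4.016, 83.108, 1.295, 78.541, -3.26], TCP at [0.182, -0.624, 0.405] pointing down, gripper open.
Joint ranges: [-163.93, 163.93], [-17.29, 119.83], [-79.2, 71.16], [3.27, 140.29], [-89.18, 269.18], [5.43, 117.66], [-154.24, 154.24]. Speed limits (degrees/s): [147.25, 147.25, 180, 180, 180, 180, 180].

### API

Orientations are given as [roll, pitch, yaw] about the fixed x, y, z axes, in that order (R = Rz(yaw) Ry(pitch) Rx(roll)).
In Python, from cell import env gives the robot as it stands.
- The arm moves only by the tool servo_tool, never from a script. Its argument "plan" is a list of rows, each an object with "xyz": the shift along the tool's x, y, z in cm, a list of three; "twist": the turn, a rotation vector about the tool's x, y, z in degrees, a list of three; "jaw": the closure, from 0 (fully open) to 1 (shut). In form: [{"xyz": [x, y, z], "twist": [wx, wy, wz], "jaw": jaw}, ...]. A call has 1 to 10 rows; each row is the pose to reach, as a shift and turn from the pose commanded when the call began, along the tool's axes at that moment; what a row does not reach only later rows make up. A row lasts 1/12 s, in which the tool goes at most 41.7 mm and 7.16 degrees, less where a joint would pass 70% of its speed; a pose out of reach is approached as far as the arm can. A call with a gripper value outside its range is refused whole. The fingers move at their own pace and stop on an object; "newtons" is the grip in N (left out, the last holds). Time passes only in rows, so rows that repeat a pose let the fingers close. It gives the time, the measured TCP pose, the force, the opening and the grip force at its end, in the units of the state.
- env.get_obs(): the state, without advancing time (a new reading comes with each control period).
- env.read_camera(name): name is "side" or "top"; returns a dict with "img" (420x560x3 uint8, red, green, blue), "camera_matrix" (3x3 intrinsics, pixels), "R" (3x3) and "t" (3): a world point X has camera coordinates R X + t. Camera axes: x right, y down, z forward; pixel columns grow to the right and rows downward; lengths in m; the calibration is good to about 2 mm. A picture is of the moment at which its call begins. There is no depth.
- env.sign_off(): hands the job in; it is judged then, once.
The state is a dict: "time_s": time; "qpos": joint angles; "joint_velocities": joint speeds; "effort": joint torques, N m; "tool_pos": TCP position; "tool_rot": TCP orientation; "force": force on the tool from outside, world axes, zero at the start; "wrist_torque": the same for the moment, N m; "grip_width": finger opening in m; "grasp_force": force on a finger pad.
Only numpy, scipy, OpenCV 4.12 (cv2) and the standard library are available. Lean on these libraries where they do the work, as an engineer would, in place of code of your own. Each camera call takes 0.05 s, during which the arm holds its last target. There are 200 camera calls.

### The job

The fish carving in the jig is not clamped yet: its wooden wedge stands out. Pick up the wooden mallet (not the black-handled claw hammer) and tap the wedge's butt end sideways into the jig, in at least two separate taps with the mallet drawn back a few centimetres between them, until the wedge no longer advances and sits fully home; touch the wedge only with the mallet. Then lay the mallet down flat on the bench, same side up, without dropping it.

Things in the scene. Friction and masses are not known exactly. Their poses are not given: they have to be found in the camera images.
- mallet: All-wood mallet, 0.35 kg, lying flat. Origin: underside, below the grip (near centre of mass); x along the handle to the head, z up. Handle 24 mm wide (y), 26 high, centre at z 20 mm, from x -120 (swollen end 30 wide, 40 high, 20 long) to the head. Head 40 (x) by 100 (y) by 40 mm, centred at x 60 mm; equal striking faces at y +50 and -50 mm.
- mallet_head (a point): Centre of the mallet's head: 60 mm along x and 20 mm above the mallet's origin; same axes; 20 mm above the bench when the mallet lies flat.
- wedge: Wooden wedge 120 mm long, 34 high, 38 wide at the upright butt face, 18 at the tip. Origin: bottom centre of the butt face, 15 mm above the bench; x from butt to tip, the way to drive it; z up. The jig guides it along x only. It drags with about 4 N (plus 15 N per m/s), stays where left, and stops firmly when its slanted side meets the slanted cleat.
- jig: Fixed jig: plywood board 200 (x) by 210 by 15 mm bearing the carved fish block, fence and cleat, 80 mm tall. Origin on the bench, 100 mm from each x edge; axes as the wedge's. Wedge butt at y 0, x -135 to -115 mm at the start, -85 mm when home. Board edge at x -100; fence (y 80 to 104) begins at x -95, other blocks at x -60 mm.
Mind the look-alikes: they are no part of the job. What is shaped like the mallet but green is not meant.

How it is judged:
By the outcome, as a careful person would: the job done as asked, in the order asked, and still so for the second after the job is handed in, with the robot touching nothing.
It also fails if it takes over 56 s, if anything falls off the work surface, if the arm or the gripper's body presses on something with over 40 N, if the wrist force passes 120 N, or if a joint passes its speed limit or range.

## Working session

There is one attempt and no reset: what is moved stays moved. The work goes in short steps, Python scripts to look and compute and a tool call to move; the robot and the scene stay as the last step left them, time stands still between calls to the robot, and variables do not carry over. Pictures are saved under pics/ and viewed, at most 10 in all, crops included, and the job is handed in when it is done.

Besides the shell and the picture viewer there is one more tool, called after "Emit:" as name(argument=value, ...), one argument or row to a line, values as JSON. servo_tool: Moves the arm, as the interface text tells. Its arguments: {"type":"object","properties":{"plan":{"type":"array","items":{"type":"object","properties":{"xyz":{"type":"array","items":{"type":"number"}},"twist":{"type":"array","items":{"type":"number"}},"jaw":{"type":"number"}}}},"newtons":{"type":"number"}},"required":["plan"]}

```bash
ls; mkdir -p pics; python3 - <<'E'
from cell import env
import cv2,numpy as np
for n in("top","side"):
    d=env.read_camera(n); cv2.imwrite(f"pics/{n}0.png",cv2.resize(d["img"][:,:,::-1],None,fx=1.4,fy=1.4))
    print(n,d["camera_matrix"].tolist(),np.round(d["R"],4).tolist(),d["t"])
print(env.get_obs())
E
```

```text
pics
top [[401.87717092814904, 0.0, 281.84720126908303], [0.0, 401.87717092814904, 202.69719137119938], [0.0, 0.0, 1.0]] [[0.0075, -0.9996, 0.0277], [-0.9947, -0.0103, -0.1026], [0.1029, -0.0267, -0.9943]] [-0.04466727  0.48728252  0.79982726]
side [[392.39827310131403, 0.0, 275.46275546708455], [0.0, 392.39827310131403, 205.63441444448972], [0.0, 0.0, 1.0]] [[-0.9968, -0.0789, -0.0094], [-0.0315, 0.5007, -0.865], [0.073, -0.862, -0.5016]] [0.50113815 0.07038438 0.63020716]
{'time_s': 0.1, 'qpos': array([74.54737216, 18.4325296 , -4.01544565, 83.16703503,  1.29539951,
       78.54056501, -3.26130018]), 'joint_velocities': array([-0.01953113, -0.13024543,  0.00663986, -0.2044467 , -0.05237731,
       -0.05031315, -0.02762333]), 'effort': array([-3.36883259e-04, -4.92571735e+01, -4.05969154e-01, -3.13401926e+01,
       -6.42082770e-02,  3.94144189e-02,  4.91279559e-05]), 'tool_pos': array([ 0.18191911, -0.62383256,  0.40380418]), 'tool_rot': array([-1.79905122e+02,  5.85132147e-03,  1.62609057e+01]), 'force': array([-0.24571347,  0.32725623,  0.82303784]), 'wrist_torque': array([ 0.00397974, -0.04140322, -0.00824093]), 'grasp_force': 0.0, 'grip_width': 0.08699192391500636}
```

View pics/top0.png

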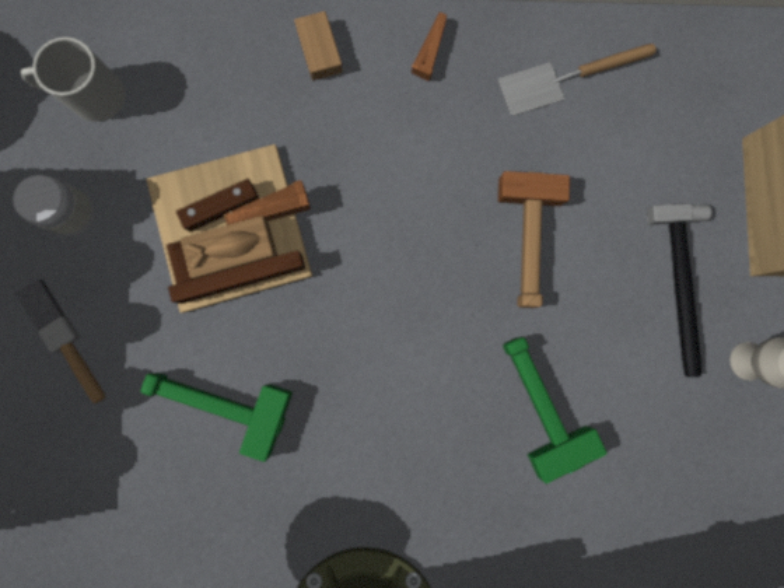

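View pics/side0.png

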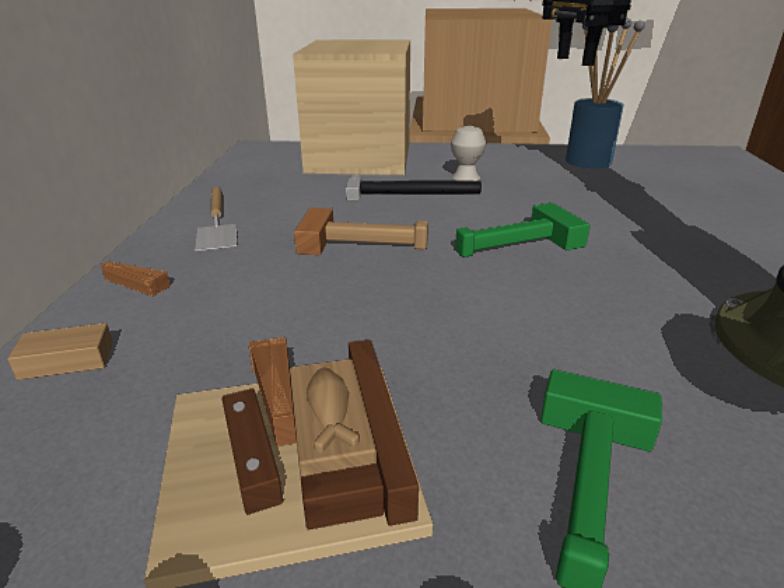

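The top view shows the wooden mallet with its head at about (535,187) and handle end at (531,300). The jig is at (230,230), with the wedge butt at (305,197) facing right. Next I'll enlarge both areas.

```bash
cat > h.py <<'E'
from cell import env
import cv2,numpy as np
from scipy.spatial.transform import Rotation as Ro
def unproj(d,u,v,z):
    R,t,K=np.array(d["R"]),np.array(d["t"]),np.array(d["camera_matrix"])
    ray=R.T@np.linalg.solve(K,[u,v,1]); c=-R.T@t
    return c+ray*(z-c[2])/ray[2]
def proj(d,X):
    p=np.array(d["camera_matrix"])@(np.array(d["R"])@X+d["t"]); return p[:2]/p[2]
E
python3 - <<'E'
from h import *
d=env.read_camera("top"); i=d["img"][:,:,::-1]
a=cv2.resize(i[95:235,100:230],None,fx=4,fy=4,interpolation=2)   # jig
b=cv2.resize(i[115:225,345:415],None,fx=4,fy=4,interpolation=2)
c=np.zeros((560,520+280,3),np.uint8); c[:,:520]=a; c[:440,520:]=b
cv2.imwrite("pics/c1.png",c)
E
```

```text
(no output)
```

View pics/c1.png

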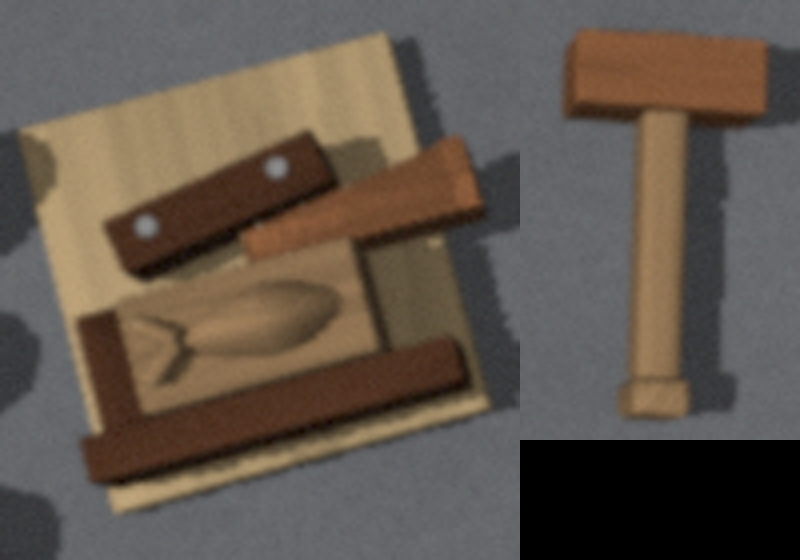

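The crop shows the board corners at (20,130), (385,33), (490,407) and (113,513). The mallet handle runs from (663,115) to (657,378), and the head top spans about (577,30) to (768,40).

```bash
python3 - <<'E'
from h import *
d=env.read_camera("top")
print("cam",-d["R"].T@d["t"])
J=lambda u,v,z:unproj(d,u/4+99.6,v/4+94.6,z)
M=lambda u,v,z:unproj(d,(u-520)/4+344.6,v/4+114.6,z)
P=np.array([J(*p,.015) for p in[(20,130),(385,33),(490,407),(113,513)]])
print(P.round(4)); # local corners: (+100,-105),( -100,-105),(-100,105),(100,105)
L=np.array([[.1,-.105],[-.1,-.105],[-.1,.105],[.1,.105]])
c=P[:,:2].mean(0); H=L.T@(P[:,:2]-c); U,S,V=np.linalg.svd(H); R=(U@V).T
print("jig",c,"yaw",np.degrees(np.arctan2(R[1,0],R[0,0])),"resid",np.abs(L@R.T+c-P[:,:2]).max())
print("wedge butt cand",[(R.T@(J(*p,.049)[:2]-c)).round(4).tolist() for p in[(461,137),(484,212),(470,205)]])
print("wedge home butt",R@[-.085,0]+c)
a,b=M(663,115,.033),M(657,378,.033); print("handle",a,b,np.degrees(np.arctan2(*(a-b)[1::-1])))
print("head",[M(*p,.04).round(4).tolist() for p in[(577,30),(768,40),(766,113),(570,106)]])
print("end",[M(*p,.04).round(4).tolist() for p in[(628,379),(688,380)]],[M(*p,0.).round(4).tolist() for p in[(622,415),(687,417)]])
E
```

```text
cam [ 0.40274435 -0.01823177  0.84653863]
[[0.6442 0.3322 0.015 ]
 [0.6999 0.1436 0.015 ]
 [0.5007 0.0836 0.015 ]
 [0.444  0.2747 0.015 ]]
jig [0.57221155 0.20852265] yaw 106.45272230070186 resid 0.0019381948819824912
wedge butt cand [[-0.1243, -0.0279], [-0.1254, 0.0126], [-0.1196, 0.0073]]
wedge home butt [0.5962856  0.12700308]
handle [ 0.61323969 -0.24430005  0.033     ] [ 0.47579881 -0.23876175  0.033     ] -2.3075330726500267
head [[0.6557, -0.1983, 0.04], [0.652, -0.298, 0.04], [0.6133, -0.296, 0.04], [0.6155, -0.1942, 0.04]]
end [[0.4745, -0.2221, 0.04], [0.4743, -0.2527, 0.04]] [[0.4589, -0.2287, 0.0], [0.4581, -0.2634, 0.0]]
```

Emit:
servo_tool(
  plan=[
    {"xyz":[2,-1,0],"twist":[0,0,2],"jaw":0},
    {"xyz":[5,-2.6,0],"twist":[0,0,5],"jaw":0},
    {"xyz":[8.5,-4.4,0],"twist":[0,0,8],"jaw":0},
    {"xyz":[12,-6.1,0],"twist":[0,0,11],"jaw":0},
    {"xyz":[15.5,-7.9,0],"twist":[0,0,14],"jaw":0},
    {"xyz":[19,-9.7,0],"twist":[0,0,17],"jaw":0},
    {"xyz":[22.5,-11.5,0],"twist":[0,0,18.5],"jaw":0},
    {"xyz":[26,-13.3,0],"twist":[0,0,18.5],"jaw":0},
    {"xyz":[29,-14.8,0],"twist":[0,0,18.5],"jaw":0},
    {"xyz":[31,-15.8,0],"twist":[0,0,18.5],"jaw":0},
  ],
)

```text
time_s: 1.03
tool_pos: [0.4383, -0.3818, 0.4048]
tool_rot: [-179.9, -0.1, -2.0]
force: [-0.0, -0.0, 0.5]
grip_width: 0.0872
grasp_force: 0.0
```

```bash
cat >> h.py <<'E'
def go(p,yaw):
    "shift (cm) and twist (deg) in tool axes to TCP p, pointing down at yaw"
    o=env.get_obs(); R=Ro.from_euler("xyz",o["tool_rot"],degrees=True); G=Ro.from_euler("xyz",[180,0,yaw],degrees=True)
    print("t",o["time_s"],"now",o["tool_pos"].round(4),o["tool_rot"].round(2),"F",o["force"].round(1),"w",round(o["grip_width"],4))
    print("shift",(100*R.inv().apply(np.array(p)-o["tool_pos"])).round(2),"twist",(R.inv()*G).as_rotvec(degrees=True).round(2))
E
python3 -c "
from h import *
go([.584,-.2446,.30],-2.2)
d=env.read_camera('top'); g=env.read_camera('side')
c,s=np.cos,np.sin; a=np.radians(106.45); R=np.array([[c(a),-s(a)],[s(a),c(a)]])
im=[cv2.resize(k['img'][:,:,::-1],None,fx=4,fy=4,interpolation=2) for k in(d,g)]
for k,f in((im[0],d),(im[1],g)):
  for x in(-.125,):
    pts=[]
    for z in(.015,.049):
      for y in(-.019,.019):
        p=proj(f,[*(R@[x,y]+[.5722,.2085]),z]); cv2.circle(k,tuple(int(4*v+2) for v in p),4,(0,255,0),1)
A=im[0][440:840,620:1000]; B=im[1][900:1300,620:1020]
cv2.imwrite('pics/c2.png',np.hstack([A,B]))
"
```

```text
t 1.0333 now [ 0.4383 -0.3818  0.4048] [-1.7993e+02 -7.0000e-02 -1.9600e+00] F [-0.  -0.   0.5] w 0.0872
shift [ 14.08 -14.19  10.52] twist [-0.07 -0.07  0.24]
```

View pics/c2.png

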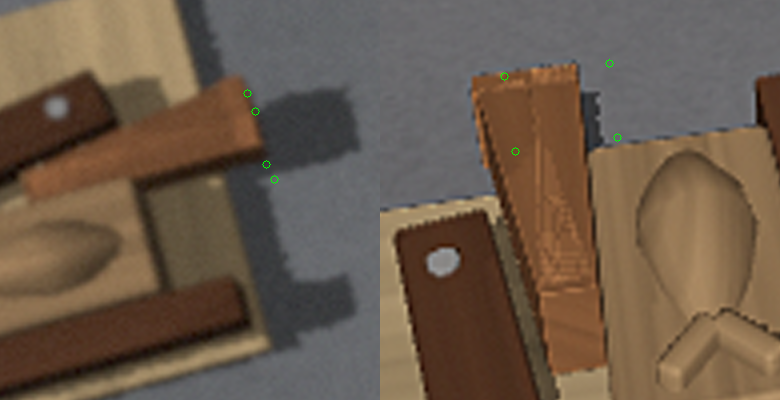

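The wedge butt sits about 9.5 mm toward jig -y from my board-centred guess, because the board isn't centred in y. Its butt is at x ≈ -125 mm. The jig origin is therefore about (0.5813, 0.2112). Next I'll move over the mallet.

Emit:
servo_tool(
  plan=[
    {"xyz":[2,-2,1],"twist":[0,0,0.2],"jaw":0},
    {"xyz":[4.5,-4.5,3],"twist":[0,0,0.2],"jaw":0},
    {"xyz":[7,-7,5],"twist":[0,0,0.2],"jaw":0},
    {"xyz":[9.5,-9.5,7],"twist":[0,0,0.2],"jaw":0},
    {"xyz":[12,-12,9],"twist":[0,0,0.2],"jaw":0},
    {"xyz":[13.5,-13.5,10.2],"twist":[0,0,0.2],"jaw":0},
    {"xyz":[14.1,-14.2,10.5],"twist":[0,0,0.2],"jaw":0},
    {"xyz":[14.1,-14.2,10.5],"twist":[0,0,0.2],"jaw":0},
  ],
)

```text
time_s: 1.8
tool_pos: [0.5824, -0.2475, 0.2984]
tool_rot: [-179.9, 0.1, -2.3]
force: [-0.2, 0.5, 0.5]
grip_width: 0.087
grasp_force: 0.0
```

```bash
python3 -c "
from h import *
go([.584,-.2446,.188],-2.2)
g=env.read_camera('side'); p=proj(g,[.584,-.2446,.1]); print(p)
cv2.imwrite('pics/s2.png',cv2.resize(g['img'][90:220,170:360,::-1],None,fx=4,fy=4))
"
```

```text
t 1.8 now [ 0.5824 -0.2475  0.2984] [-1.799e+02  1.200e-01 -2.250e+00] F [-0.2  0.5  0.5] w 0.087
shift [ 0.17 -0.27 11.04] twist [-0.1   0.12 -0.05]
[245.97020545 131.7299212 ]
```

View pics/s2.png

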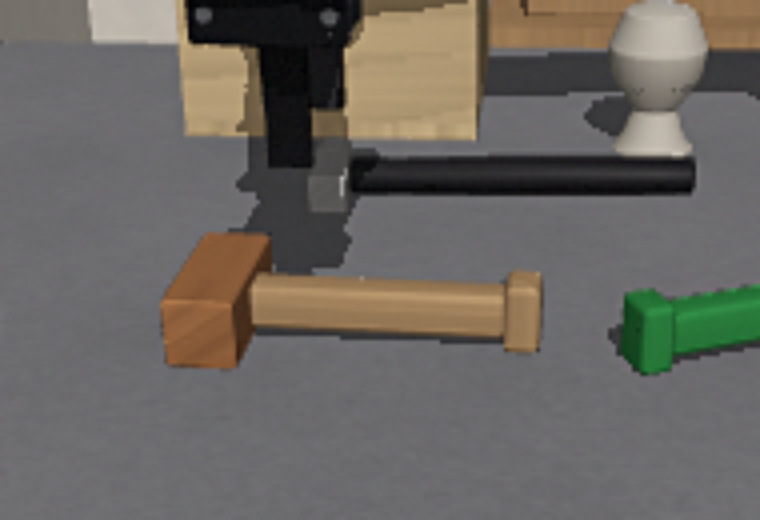

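The side view shows the gripper above the handle near the head (fingers at about (300,130), handle from (255,305) to (505,305)), clear of other objects. Now I'll descend and grip.

Emit:
servo_tool(
  plan=[
    {"xyz":[0.1,-0.2,2],"twist":[0,0,0],"jaw":0},
    {"xyz":[0.2,-0.3,4.5],"twist":[0,0,0],"jaw":0},
    {"xyz":[0.2,-0.3,7],"twist":[0,0,0],"jaw":0},
    {"xyz":[0.2,-0.3,9],"twist":[0,0,0],"jaw":0},
    {"xyz":[0.2,-0.3,10.3],"twist":[0,0,0],"jaw":0},
    {"xyz":[0.2,-0.3,10.8],"twist":[0,0,0],"jaw":0},
    {"xyz":[0.2,-0.3,11],"twist":[0,0,0],"jaw":0},
    {"xyz":[0.2,-0.3,11],"twist":[0,0,0],"jaw":0},
  ],
)

```text
time_s: 2.52
tool_pos: [0.5839, -0.2474, 0.1907]
tool_rot: [179.9, -0.1, -2.5]
force: [-0.6, 1.0, 0.3]
grip_width: 0.087
grasp_force: 0.0
```

Emit:
servo_tool(
  plan=[
    {"xyz":[0,0,0],"jaw":0.4},
    {"xyz":[0,0,0],"jaw":0.7},
    {"xyz":[0,0,0],"jaw":1},
    {"xyz":[0,0,0],"jaw":1},
    {"xyz":[0,0,0],"jaw":1},
    {"xyz":[0,0,0],"jaw":1},
    {"xyz":[0,0,0],"jaw":1},
    {"xyz":[0,0,0],"jaw":1},
  ],
  newtons=50,
)

```text
validation failed for argument at $.pl...
```

Emit:
servo_tool(
  plan=[
    {"xyz":[0,-0.2,0.2],"twist":[0,0,0],"jaw":0.3},
    {"xyz":[0,-0.2,0.2],"twist":[0,0,0],"jaw":0.6},
    {"xyz":[0,-0.2,0.2],"twist":[0,0,0],"jaw":1},
    {"xyz":[0,-0.2,0.2],"twist":[0,0,0],"jaw":1},
    {"xyz":[0,-0.2,0.2],"twist":[0,0,0],"jaw":1},
    {"xyz":[0,-0.2,0.2],"twist":[0,0,0],"jaw":1},
    {"xyz":[0,-0.2,0.2],"twist":[0,0,0],"jaw":1},
    {"xyz":[0,-0.2,0.2],"twist":[0,0,0],"jaw":1},
  ],
  newtons=50,
)

```text
time_s: 3.18
tool_pos: [0.584, -0.2443, 0.1877]
tool_rot: [180.0, 0.0, -2.4]
force: [-0.1, -0.3, -0.1]
grip_width: 0.0415
grasp_force: 0.0
```

Emit:
servo_tool(
  plan=[
    {"xyz":[0,0,0],"twist":[0,0,0],"jaw":1},
    {"xyz":[0,0,0],"twist":[0,0,0],"jaw":1},
    {"xyz":[0,0,0],"twist":[0,0,0],"jaw":1},
    {"xyz":[0,0,0],"twist":[0,0,0],"jaw":1},
    {"xyz":[0,0,0],"twist":[0,0,0],"jaw":1},
    {"xyz":[0,0,0],"twist":[0,0,0],"jaw":1},
  ],
  newtons=50,
)

```text
time_s: 3.68
tool_pos: [0.5839, -0.2448, 0.1877]
tool_rot: [180.0, 0.0, -2.5]
force: [0.6, -2.8, -1.1]
grip_width: 0.024
grasp_force: 49.9
```

Gripped at 24 mm, which matches the handle. Now lift.

Emit:
servo_tool(
  plan=[
    {"xyz":[0,0,-0.7],"twist":[0,0,0],"jaw":1},
    {"xyz":[0,0,-2],"twist":[0,0,0],"jaw":1},
    {"xyz":[0,0,-4],"twist":[0,0,0],"jaw":1},
    {"xyz":[0,0,-6],"twist":[0,0,0],"jaw":1},
    {"xyz":[0,0,-7],"twist":[0,0,0],"jaw":1},
    {"xyz":[0,0,-7],"twist":[0,0,0],"jaw":1},
  ],
)

```text
time_s: 4.18
tool_pos: [0.5852, -0.2441, 0.2613]
tool_rot: [179.9, -0.3, -2.4]
force: [-0.1, 0.1, -4.6]
grip_width: 0.0236
grasp_force: 49.9
```

```bash
python3 -c "
from h import *
go([.597,-.0188,.258],16.45)"
```

```text
t 4.1833 now [ 0.5852 -0.2441  0.2613] [179.9   -0.3   -2.41] F [-0.1  0.1 -4.6] w 0.0236
shift [  0.23 -22.56   0.29] twist [  0.15  -0.28 -18.86]
```

Emit:
servo_tool(
  plan=[
    {"xyz":[0,-1.5,0.2],"twist":[0,0,-2],"jaw":1},
    {"xyz":[0.1,-4.5,0.2],"twist":[0,0,-5],"jaw":1},
    {"xyz":[0.1,-7.5,0.2],"twist":[0,0,-8],"jaw":1},
    {"xyz":[0.2,-10.5,0.2],"twist":[0,0,-11],"jaw":1},
    {"xyz":[0.2,-13.5,0.2],"twist":[0,0,-14],"jaw":1},
    {"xyz":[0.2,-16.5,0.2],"twist":[0,0,-16.5],"jaw":1},
    {"xyz":[0.2,-19.5,0.2],"twist":[0,0,-18],"jaw":1},
    {"xyz":[0.2,-21.5,0.2],"twist":[0,0,-18.9],"jaw":1},
    {"xyz":[0.2,-22.5,0.2],"twist":[0,0,-18.9],"jaw":1},
    {"xyz":[0.2,-22.5,0.2],"twist":[0,0,-18.9],"jaw":1},
  ],
)

```text
time_s: 5.02
tool_pos: [0.5952, -0.0162, 0.2551]
tool_rot: [-179.9, 0.0, 16.7]
force: [-0.3, 0.8, -4.2]
grip_width: 0.0236
grasp_force: 49.9
```

Emit:
servo_tool(
  plan=[
    {"xyz":[0,0,1],"twist":[0,0,0],"jaw":1},
    {"xyz":[0,0,2.5],"twist":[0,0,0],"jaw":1},
    {"xyz":[0,0,4],"twist":[0,0,0],"jaw":1},
    {"xyz":[0,0,4.7],"twist":[0,0,0],"jaw":1},
    {"xyz":[0,0,4.8],"twist":[0,0,0],"jaw":1},
    {"xyz":[0,0,4.8],"twist":[0,0,0],"jaw":1},
  ],
)

```text
time_s: 5.52
tool_pos: [0.5953, -0.0212, 0.2069]
tool_rot: [180.0, 0.1, 16.3]
force: [-0.3, -0.0, -3.6]
grip_width: 0.0237
grasp_force: 49.9
```

```bash
python3 -c "
from h import *
go([.597,-.0188,.21],16.45)
d=env.read_camera('top');g=env.read_camera('side')
cv2.imwrite('pics/t3.png',np.hstack([cv2.resize(d['img'][90:250,100:300,::-1],None,fx=2,fy=2),cv2.resize(g['img'][130:290,170:370,::-1],None,fx=2,fy=2)]))"
```

```text
t 5.5167 now [ 0.5953 -0.0212  0.2069] [1.7999e+02 1.0000e-01 1.6330e+01] F [-0.3 -0.  -3.6] w 0.0237
shift [ 0.23 -0.19 -0.32] twist [ 0.01  0.1  -0.12]
```

View pics/t3.png

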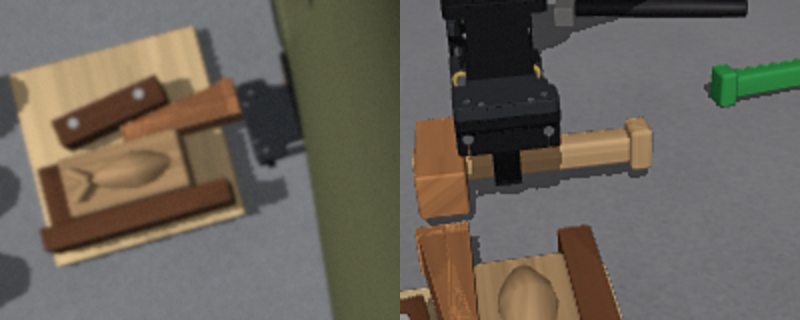

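The mallet head lines up with the wedge butt: in the side crop the head is at (440,165) and the butt at (445,230). There's a gap of about 5 cm. First tap.

Emit:
servo_tool(
  plan=[
    {"xyz":[0.1,-0.8,-0.3],"twist":[0,0,0],"jaw":1},
    {"xyz":[0.1,-2,-0.3],"twist":[0,0,0],"jaw":1},
    {"xyz":[0.1,-3.4,-0.3],"twist":[0,0,0],"jaw":1},
    {"xyz":[0.1,-4.8,-0.3],"twist":[0,0,0],"jaw":1},
    {"xyz":[0.1,-6.1,-0.3],"twist":[0,0,0],"jaw":1},
    {"xyz":[0.1,-6.8,-0.3],"twist":[0,0,0],"jaw":1},
    {"xyz":[0.1,-7,-0.3],"twist":[0,0,0],"jaw":1},
  ],
  newtons=60,
)

```text
time_s: 6.2
tool_pos: [0.5764, 0.0495, 0.2112]
tool_rot: [180.0, -0.0, 16.6]
force: [-0.2, -4.0, -2.6]
grip_width: 0.0235
grasp_force: 59.9
```

Emit:
servo_tool(
  plan=[
    {"xyz":[0,1,0],"twist":[0,0,0],"jaw":1},
    {"xyz":[0,3,0],"twist":[0,0,0],"jaw":1},
    {"xyz":[0,4.5,0],"twist":[0,0,0],"jaw":1},
    {"xyz":[0,5,0],"twist":[0,0,0],"jaw":1},
    {"xyz":[0,5,0],"twist":[0,0,0],"jaw":1},
    {"xyz":[0,5,0],"twist":[0,0,0],"jaw":1},
  ],
)

```text
time_s: 6.7
tool_pos: [0.5906, 0.0002, 0.2104]
tool_rot: [-179.9, 0.0, 16.4]
force: [-0.3, 0.9, -4.6]
grip_width: 0.0236
grasp_force: 59.9
```

```bash
python3 -c "
from h import *
go([.597,-.0188,.21],16.45)
d=env.read_camera('top');g=env.read_camera('side')
cv2.imwrite('pics/t4.png',np.hstack([cv2.resize(d['img'][90:250,100:300,::-1],None,fx=2,fy=2),cv2.resize(g['img'][130:290,170:370,::-1],None,fx=2,fy=2)]))"
```

```text
t 6.7 now [5.906e-01 2.000e-04 2.104e-01] [-1.7991e+02  3.0000e-02  1.6420e+01] F [-0.3  0.9 -4.6] w 0.0236
shift [0.07 2.01 0.03] twist [-0.09  0.03 -0.03]
```

View pics/t4.png

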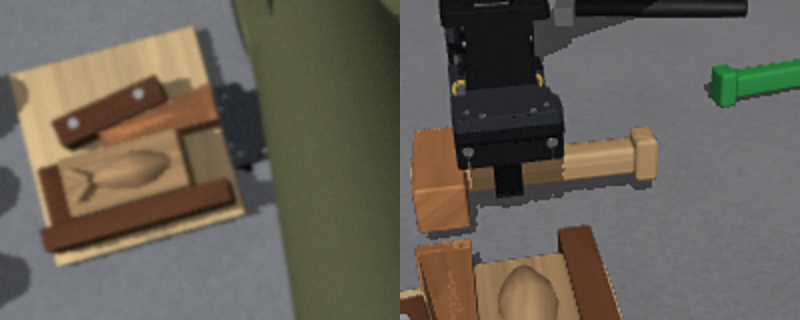

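The first tap drove the wedge about 20 mm: its butt moved from (238,100) to (213,105) in the top crop. Second tap.

Emit:
servo_tool(
  plan=[
    {"xyz":[0,-0.8,0],"twist":[0,0,0],"jaw":1},
    {"xyz":[0,-2,0],"twist":[0,0,0],"jaw":1},
    {"xyz":[0,-3.3,0],"twist":[0,0,0],"jaw":1},
    {"xyz":[0,-4.5,0],"twist":[0,0,0],"jaw":1},
    {"xyz":[0,-5.5,0],"twist":[0,0,0],"jaw":1},
    {"xyz":[0,-6.2,0],"twist":[0,0,0],"jaw":1},
    {"xyz":[0,-6.6,0],"twist":[0,0,0],"jaw":1},
    {"xyz":[0,-6.7,0],"twist":[0,0,0],"jaw":1},
  ],
)

```text
time_s: 7.47
tool_pos: [0.5717, 0.0643, 0.2109]
tool_rot: [179.9, 0.0, 16.5]
force: [0.0, -3.7, -3.4]
grip_width: 0.0235
grasp_force: 59.9
```

Emit:
servo_tool(
  plan=[
    {"xyz":[0,1,0],"twist":[0,0,0],"jaw":1},
    {"xyz":[0,3,0],"twist":[0,0,0],"jaw":1},
    {"xyz":[0,4.5,0],"twist":[0,0,0],"jaw":1},
    {"xyz":[0,5,0],"twist":[0,0,0],"jaw":1},
    {"xyz":[0,5,0],"twist":[0,0,0],"jaw":1},
    {"xyz":[0,5,0],"twist":[0,0,0],"jaw":1},
  ],
)

```text
time_s: 7.97
tool_pos: [0.5859, 0.0166, 0.2105]
tool_rot: [-179.9, 0.0, 16.4]
force: [0.8, 0.0, -4.3]
grip_width: 0.0234
grasp_force: 59.9
```

Emit:
servo_tool(
  plan=[
    {"xyz":[0,-0.8,0],"twist":[0,0,0],"jaw":1},
    {"xyz":[0,-2,0],"twist":[0,0,0],"jaw":1},
    {"xyz":[0,-3.3,0],"twist":[0,0,0],"jaw":1},
    {"xyz":[0,-4.3,0],"twist":[0,0,0],"jaw":1},
    {"xyz":[0,-4.9,0],"twist":[0,0,0],"jaw":1},
    {"xyz":[0,-5.2,0],"twist":[0,0,0],"jaw":1},
    {"xyz":[0,-5.3,0],"twist":[0,0,0],"jaw":1},
    {"xyz":[0,-5.3,0],"twist":[0,0,0],"jaw":1},
  ],
)

```text
time_s: 8.63
tool_pos: [0.571, 0.067, 0.2108]
tool_rot: [180.0, 0.0, 16.4]
force: [-0.4, -2.2, -3.7]
grip_width: 0.0236
grasp_force: 59.9
```

No stop has been felt yet, so I'll push on slowly from here.

Emit:
servo_tool(
  plan=[
    {"xyz":[0,-0.1,0],"twist":[0,0,0],"jaw":1},
    {"xyz":[0,-0.2,0],"twist":[0,0,0],"jaw":1},
    {"xyz":[0,-0.3,0],"twist":[0,0,0],"jaw":1},
    {"xyz":[0,-0.3,0],"twist":[0,0,0],"jaw":1},
  ],
)

```text
time_s: 8.97
tool_pos: [0.5707, 0.0677, 0.2108]
tool_rot: [179.8, 0.0, 16.3]
force: [0.5, -6.4, -2.1]
grip_width: 0.0235
grasp_force: 59.9
```

Emit:
servo_tool(
  plan=[
    {"xyz":[0,-0.1,0],"twist":[0,0,0],"jaw":1},
    {"xyz":[0,-0.2,0],"twist":[0,0,0],"jaw":1},
    {"xyz":[0,-0.3,0],"twist":[0,0,0],"jaw":1},
    {"xyz":[0,-0.4,0],"twist":[0,0,0],"jaw":1},
    {"xyz":[0,-0.4,0],"twist":[0,0,0],"jaw":1},
  ],
)

```text
time_s: 9.38
tool_pos: [0.5701, 0.0686, 0.2109]
tool_rot: [179.6, 0.0, 16.2]
force: [1.4, -11.6, -1.8]
grip_width: 0.0233
grasp_force: 60.0
```

The force is now well above the wedge's drag and the advance has stopped, so the wedge looks home. I'll draw back, give one confirming tap, draw back again and look.

Emit:
servo_tool(
  plan=[
    {"xyz":[0,1,0],"twist":[0,0,0],"jaw":1},
    {"xyz":[0,3,0],"twist":[0,0,0],"jaw":1},
    {"xyz":[0,4.5,0],"twist":[0,0,0],"jaw":1},
    {"xyz":[0,5,0],"twist":[0,0,0],"jaw":1},
    {"xyz":[0,5,0],"twist":[0,0,0],"jaw":1},
  ],
)

```text
time_s: 9.8
tool_pos: [0.5836, 0.0244, 0.2105]
tool_rot: [-180.0, -0.0, 16.3]
force: [0.0, 0.2, -4.5]
grip_width: 0.0232
grasp_force: 59.9
```

Emit:
servo_tool(
  plan=[
    {"xyz":[0,-0.8,0],"twist":[0,0,0],"jaw":1},
    {"xyz":[0,-2,0],"twist":[0,0,0],"jaw":1},
    {"xyz":[0,-3.2,0],"twist":[0,0,0],"jaw":1},
    {"xyz":[0,-4.2,0],"twist":[0,0,0],"jaw":1},
    {"xyz":[0,-4.8,0],"twist":[0,0,0],"jaw":1},
    {"xyz":[0,-5.1,0],"twist":[0,0,0],"jaw":1},
    {"xyz":[0,-5.2,0],"twist":[0,0,0],"jaw":1},
    {"xyz":[0,-5.2,0],"twist":[0,0,0],"jaw":1},
  ],
)

```text
time_s: 10.47
tool_pos: [0.5696, 0.0696, 0.2113]
tool_rot: [179.3, 0.1, 16.2]
force: [2.8, -16.2, -2.8]
grip_width: 0.0233
grasp_force: 60.1
```

Emit:
servo_tool(
  plan=[
    {"xyz":[0,1,0],"twist":[0,0,0],"jaw":1},
    {"xyz":[0,3,0],"twist":[0,0,0],"jaw":1},
    {"xyz":[0,5.5,0],"twist":[0,0,0],"jaw":1},
    {"xyz":[0,8.5,0],"twist":[0,0,0],"jaw":1},
    {"xyz":[0,11,0],"twist":[0,0,0],"jaw":1},
    {"xyz":[0,12,0],"twist":[0,0,0],"jaw":1},
    {"xyz":[0,12,0],"twist":[0,0,0],"jaw":1},
    {"xyz":[0,12,0],"twist":[0,0,0],"jaw":1},
  ],
)

```text
time_s: 11.13
tool_pos: [0.6022, -0.0377, 0.2106]
tool_rot: [-179.9, 0.0, 16.5]
force: [0.5, 1.0, -3.7]
grip_width: 0.0236
grasp_force: 59.9
```

```bash
python3 -c "
from h import *
go([.607,-.0538,.188],16.45)
d=env.read_camera('top');g=env.read_camera('side')
cv2.imwrite('pics/t5.png',np.hstack([cv2.resize(d['img'][100:200,120:220,::-1],None,fx=4,fy=4),cv2.resize(g['img'][140:280,155:295,::-1],None,fx=20/7,fy=20/7)]))"
```

```text
t 11.1333 now [ 0.6022 -0.0377  0.2106] [-179.91    0.     16.51] F [ 0.5  1.  -3.7] w 0.0236
shift [-0.    1.68  2.26] twist [-0.09  0.    0.06]
```

View pics/t5.png

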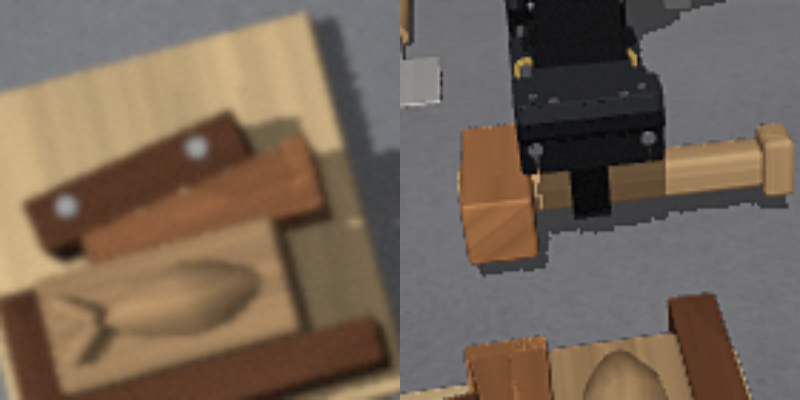

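The wedge's slanted side is tight against the cleat. Its butt corner is at (305,135), about 39 mm further in than at the start, so it is home. Now I'll lower the mallet onto the clear bench.

Emit:
servo_tool(
  plan=[
    {"xyz":[0,1,0.2],"twist":[0,0,0],"jaw":1},
    {"xyz":[0,1.7,0.7],"twist":[0,0,0],"jaw":1},
    {"xyz":[0,1.7,1.2],"twist":[0,0,0],"jaw":1},
    {"xyz":[0,1.7,1.6],"twist":[0,0,0],"jaw":1},
    {"xyz":[0,1.7,1.9],"twist":[0,0,0],"jaw":1},
    {"xyz":[0,1.7,2.1],"twist":[0,0,0],"jaw":1},
    {"xyz":[0,1.7,2.2],"twist":[0,0,0],"jaw":1},
    {"xyz":[0,1.7,2.2],"twist":[0,0,0],"jaw":1},
  ],
)

```text
time_s: 11.9
tool_pos: [0.6072, -0.0554, 0.1884]
tool_rot: [-180.0, 0.0, 16.5]
force: [-0.7, -0.8, -3.4]
grip_width: 0.0235
grasp_force: 59.9
```

Fz hasn't changed yet, so I'll inch down to contact.

Emit:
servo_tool(
  plan=[
    {"xyz":[0,0,0.05],"twist":[0,0,0],"jaw":1},
    {"xyz":[0,0,0.1],"twist":[0,0,0],"jaw":1},
    {"xyz":[0,0,0.15],"twist":[0,0,0],"jaw":1},
    {"xyz":[0,0,0.15],"twist":[0,0,0],"jaw":1},
  ],
)

```text
time_s: 12.23
tool_pos: [0.6074, -0.0556, 0.1877]
tool_rot: [180.0, -0.0, 16.5]
force: [-1.6, -0.4, -1.5]
grip_width: 0.0236
grasp_force: 59.9
```

Emit:
servo_tool(
  plan=[
    {"xyz":[0,0,0.05],"twist":[0,0,0],"jaw":1},
    {"xyz":[0,0,0.1],"twist":[0,0,0],"jaw":1},
    {"xyz":[0,0,0.15],"twist":[0,0,0],"jaw":1},
    {"xyz":[0,0,0.15],"twist":[0,0,0],"jaw":1},
  ],
)

```text
time_s: 12.57
tool_pos: [0.6075, -0.0555, 0.1877]
tool_rot: [180.0, 0.0, 16.5]
force: [-4.7, 0.0, 9.1]
grip_width: 0.0236
grasp_force: 59.9
```

The mallet is resting on the bench at the same height as at pick-up. Release slowly and rise.

Emit:
servo_tool(
  plan=[
    {"xyz":[0,0,-0.1],"twist":[0,0,0],"jaw":0.7},
    {"xyz":[0,0,-0.1],"twist":[0,0,0],"jaw":0.6},
    {"xyz":[0,0,-0.1],"twist":[0,0,0],"jaw":0.4},
    {"xyz":[0,0,-0.1],"twist":[0,0,0],"jaw":0.3},
    {"xyz":[0,0,-0.1],"twist":[0,0,0],"jaw":0.2},
    {"xyz":[0,0,-0.1],"twist":[0,0,0],"jaw":0.2},
    {"xyz":[0,0,-0.1],"twist":[0,0,0],"jaw":0.2},
    {"xyz":[0,0,-0.1],"twist":[0,0,0],"jaw":0.2},
  ],
)

```text
time_s: 13.23
tool_pos: [0.6073, -0.0557, 0.1866]
tool_rot: [-180.0, 0.0, 16.5]
force: [0.8, -0.2, -0.1]
grip_width: 0.0648
grasp_force: 0.0
```

Emit:
servo_tool(
  plan=[
    {"xyz":[0,0,-0.5],"twist":[0,0,0],"jaw":0.2},
    {"xyz":[0,0,-1.5],"twist":[0,0,0],"jaw":0.2},
    {"xyz":[0,0,-3],"twist":[0,0,0],"jaw":0.2},
    {"xyz":[0,0,-5],"twist":[0,0,0],"jaw":0.2},
    {"xyz":[0,0,-8],"twist":[0,0,0],"jaw":0.2},
    {"xyz":[0,0,-11],"twist":[0,0,0],"jaw":0.2},
    {"xyz":[0,0,-13],"twist":[0,0,0],"jaw":0.2},
    {"xyz":[0,0,-14],"twist":[0,0,0],"jaw":0.2},
    {"xyz":[0,0,-14],"twist":[0,0,0],"jaw":0.2},
  ],
)

```text
time_s: 13.98
tool_pos: [0.6082, -0.0555, 0.3304]
tool_rot: [179.8, -0.3, 16.5]
force: [0.1, -0.3, 0.3]
grip_width: 0.0692
grasp_force: 0.0
```

```bash
python3 -c "
from h import *
g=env.read_camera('side')
cv2.imwrite('pics/s6.png',cv2.resize(g['img'][:,:,::-1],None,fx=1.4,fy=1.4))"
```

```text
(no output)
```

View pics/s6.png

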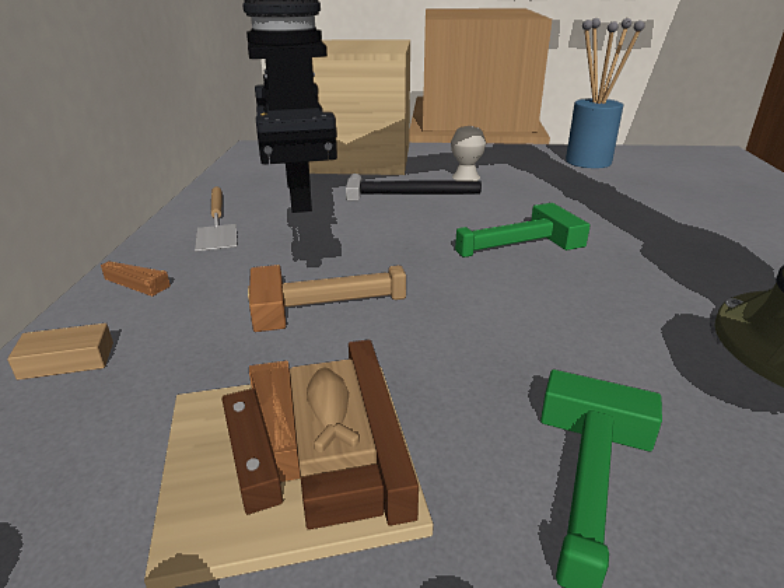

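The mallet lies flat at about (320,290), clear of the jig. The wedge is in against the cleat at (275,420), and the gripper is empty and well above everything.

```bash
python3 -c "
from cell import env
print(env.sign_off())"
```

```text
the job is handed in; nothing more can be done
None
```

I drove the wedge fully home with separate mallet taps, laid the mallet flat on the bench same side up, and handed the job in at about 14 s of the 56 s allowed; the sign-off gave no verdict.

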